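# Heft the pin boxes and bring the full one to the clamp bay

## Task

Two look-alike blue lidded boxes stand on the jig table; one is full of hinge pins and heavy, the other is almost empty. Find out which is which by raising one end of a box about a centimetre off the table where it stands to feel its weight (the steel bar at one end is there to lift by), then bring the full box into the yellow painted outline, lying flat and in line with it, and let go. Leave the nearly empty box standing about where it was, and do not disturb the aluminium spacer block leaning at the cam clamp.

Things in the scene. Friction and masses are not known exactly. Their poses are not given: they have to be found in the camera images.
- box_a: Left (+y) one of two look-alike blue boxes, black fixed lid, 130 (x) by 60 (y) by 45 mm high. Origin: centre of underside, z up. Round steel bar, 12 mm thick, along its y over the lid, at its end nearer the robot: centreline 50 mm from the centre towards -x, 73 mm above the underside, free to roll between 10 mm posts at y = -25 and 25 mm (40 mm free between, 22 mm free below the bar).
- box_b: Right (-y) box: same size, origin, axes and bar. Gripped fore and aft and raised, the bar rolls on its posts and the box tips about the bottom edge of its far end (x = +65 mm), so the bar rises on an arc; a straight lift drags the box a little and shifts the reading up to 2 N. Tipped, it can be dragged. Either may be full: 0.7 to 0.85 kg, 5 to 6.5 N at the bar; nearly empty: 0.2 kg, 1 to 2 N.
- bay: Yellow painted outline on the table, flat (nothing to bump into), 154 (x) by 84 mm (y) outside, lines 6 mm wide, so a box fits inside with 6 to 9 mm to spare. Origin: its centre on the table top; the box's long x axis goes along its x axis, either way round.
- spacer: Dull aluminium spacer block, 30 by 26 by 60 mm high, loose, standing on the clamp rail against the raised black cam handle beyond the bay. Origin: centre of its underside. To be left alone.

How it is judged:
By the outcome, as a careful person would: the job done as asked, in the order asked, and still so for the second after the job is handed in, with the robot touching nothing.
It also fails if it takes over 51 s, if anything falls off the work surface, if the arm or the gripper's body presses on something with over 40 N, if the wrist force passes 120 N, or if a joint passes its speed limit or range.

## Robot

A 6-joint arm with a two-finger parallel gripper is mounted at the origin on the work surface. World frame = base frame: x ahead of the robot, y to its left, z up, the work surface at z = 0. Lengths are in m, angles in rad, forces in N, time in s.
With the tool pointing down it reaches from about 0.375 to 0.9 m from the base axis. Payload 3.1 kg.
Tool frame: the origin (TCP) lies between the finger pads; the fingertips stand 8 mm ahead of it and the grasp point (between the pads) lies 11 mm behind it; z points along the fingers, y is the line along which they close (so a half turn about z gives the same grasp; the last joint's range is limited). The gripper opens to 87 mm and grips with 3 to 60 N. Pads are 19 mm wide; open, the fingers measure 117 mm over their backs; the gripper's body (75 mm by 190 mm) begins 51 mm behind the grasp point.
Start: joints at [0.931, 0.527, 1.433, -0, 1.181, -0.178], TCP at [0.278, 0.56, 0.231] pointing down, gripper open.
Joint ranges: [-3.08, 3.08], [-0.75, 2.2], [0.22, 2.44], [-1.43, 4.57], [0, 2.65], [-2.85, 2.85]. Speed limits (rad/s): [2.79, 2.79, 3.14, 3.14, 3.14, 3.14].

## Interface

Orientations are given as a unit quaternion [x, y, z, w].
In Python, from rig import robot, vision, job gives the robot as it stands.
- The arm moves only by the shell command python3 -m handwheel 'ROWS' [OPENING] [FORCE]. ROWS is JSON, a list of rows, each a list of 4 numbers: the shift along the tool's x, y, z as a fraction of full scale, then the turn about the tool's z as a fraction of full scale. A call has 1 to 20 rows; each row is the pose to reach, as a shift and turn from the pose commanded when the call began, along the tool's axes at that moment, turning the shorter way round; what a row does not reach only later rows make up. Full scale, the value 1, is 300 mm for a shift and 2 pi rad for a turn. A row lasts 1/12 s, in which the tool goes at most 41.7 mm and 7.16 degrees, less where a joint would pass 70% of its speed; a pose out of reach is approached as far as the arm can. A call with a number of a shift or a turn outside -1 to 1 is refused whole. A call with a gripper value outside its range is refused whole. OPENING is the opening in per cent of the stroke, from 0 (shut) to 100 (fully open), set as the call begins (- or left out, the last holds). The fingers move at their own pace and stop on an object; FORCE is the grip in N (left out, the last holds). Time passes only in rows, so rows that repeat a pose let the fingers close. It gives the time, the measured TCP pose, the force, the opening and the grip force at its end, in the units of the state.
- robot.get_obs(): the state, without advancing time (a new reading comes with each control period).
- vision.camera(name): name is "side" or "top" or "wrist"; returns a dict with "frame" (420x560x3 uint8, red, green, blue), "K" (3x3 intrinsics, pixels), "k1" (the pictures are not rectified: a ray, as slopes to the right and down, at radius r is drawn at 1 + k1 r^2 times it, then the intrinsics apply), "cam_to_world" (4x4, takes a point from camera to world coordinates); the wrist camera has in their place "hand_eye" (4x4, takes a point from camera to tool coordinates, whose origin is the TCP and whose axes are the flange's). Camera axes: x right, y down, z forward; pixel columns grow to the right and rows downward; lengths in m; the calibration is good to about 2 mm. A picture is of the moment at which its call begins: read the wrist's pose just before it. There is no depth.
- job.hand_in(): hands the job in; it is judged then, once.
Trained networks look in the newest picture that a camera, given by its name, has taken for a name from the list of things; names that differ only in an ending like _2 or _b are one class to them, and where a whole thing is asked for, a point or a joint stands for the part that bears it (a point fixed in the world has none). Each returns a list of dicts, best first, with "conf" (0 to 1); they miss things now and then, are a little off and sometimes report something else, mostly with a low value. They report only what shows in the picture. A call takes as long as a camera call.
- vision.look_for(camera, label): "point" ([row, column] in pixels, amid what is visible of it).
- vision.outline_of(camera, label): "mask" (420x560 bool, what is visible of it) and "point" ([row, column] in pixels, amid what is visible of it).
The state is a dict: "time": time; "q": joint angles; "joint_velocities": joint speeds; "joint_torque": joint torques, N m; "position": TCP position; "tool_rot": TCP orientation; "ft_force": force on the tool from outside, world axes, zero at the start; "moment": the same for the moment, N m; "grip_width": finger opening in m; "grip_force": force on a finger pad.
Only numpy, scipy, OpenCV 4.12 (cv2) and the standard library are available. Lean on these libraries where they do the work, as an engineer would, in place of code of your own. Each camera call takes 0.05 s, during which the arm holds its last target. There are 200 camera calls.

## Working session

There is one attempt and no reset: what is moved stays moved. The work goes in short steps, Python scripts to look and compute and a shell command to move; the robot and the scene stay as the last step left them, time stands still between calls to the robot, and variables do not carry over. Pictures are saved under pics/ and viewed, at most 10 in all, crops included, and the job is handed in when it is done.

```bash
mkdir -p pics; ls
cat > h.py <<'E'
import numpy as np, cv2
from rig import robot, vision, job
from scipy.spatial.transform import Rotation as R
def undist(K,k1,uv):
    D=np.array([k1,0,0,0,0.])
    return cv2.undistortPoints(np.array(uv,float).reshape(-1,1,2),np.array(K),D).reshape(-1,2)
def T(c,obs=None):
    if 'cam_to_world' in c: return np.array(c['cam_to_world'])
    M=np.eye(4);M[:3,:3]=R.from_quat(obs['tool_rot']).as_matrix();M[:3,3]=obs['position']
    return M@np.array(c['hand_eye'])
def toz(c,uv,z,obs=None):
    M=T(c,obs);n=undist(c['K'],c['k1'],uv)
    d=np.c_[n,np.ones(len(n))]@M[:3,:3].T
    z=np.broadcast_to(z,len(n))
    return M[:3,3]+d*((z-M[2,3])/d[:,2])[:,None]
def proj(c,P,obs=None):
    M=np.linalg.inv(T(c,obs));P=np.array(P,float)@M[:3,:3].T+M[:3,3]
    return cv2.projectPoints(P,np.zeros(3),np.zeros(3),np.array(c['K']),np.array([c['k1'],0,0,0,0.]))[0].reshape(-1,2)
E
python3 - <<'E'
from h import *
o=robot.get_obs();print({k:np.round(v,3).tolist() for k,v in o.items()})
for n in ['top','side']:
    c=vision.camera(n);cv2.imwrite(f'pics/{n}0.png',c['frame'][:,:,::-1])
    print(n,np.round(c['cam_to_world'],3).tolist(),c['k1'],np.round(c['K'],1).tolist())
    for l in ['box_a','bay','spacer']:
        for r in vision.outline_of(n,l):
            m=r['mask'].astype(np.uint8);uvs=cv2.findContours(m,0,2)[0]
            k=max(uvs,key=cv2.contourArea);b=cv2.boxPoints(cv2.minAreaRect(k))
            print(l,round(r['conf'],2),np.round(r['point']),m.sum(),np.round(b).tolist())
            if l=='bay':print(np.round(toz(c,b,0),3).tolist())
E
```

```text
pics
{'time': 0.0, 'q': [0.931, 0.528, 1.434, 0.0, 1.181, -0.178], 'joint_velocities': [-0.001, 0.0, -0.0, 0.001, -0.0, -0.001], 'joint_torque': [-0.0, -44.005, -17.659, 0.063, 0.058, -0.0], 'position': [0.277, 0.559, 0.23], 'tool_rot': [0.228, 0.974, -0.001, -0.0], 'ft_force': [0.05, -0.94, -0.361], 'moment': [-0.016, 0.028, 0.013], 'grip_force': 0.0, 'grip_width': 0.087}
top [[-0.03, -0.996, 0.08, 0.591], [-0.999, 0.031, 0.011, -0.011], [-0.013, -0.08, -0.997, 0.694], [0.0, 0.0, 0.0, 1.0]] -0.03360805730223029 [[392.9, 0.0, 282.1], [0.0, 392.9, 210.3], [0.0, 0.0, 1.0]]
box_a 0.71 [219. 393.] 3249 [[347.0, 231.0], [411.0, 177.0], [438.0, 209.0], [374.0, 263.0]]
bay 0.88 [280. 308.] 944 [[259.0, 237.0], [307.0, 231.0], [319.0, 320.0], [270.0, 326.0]]
[[0.601, 0.039, 0.0], [0.609, -0.046, 0.0], [0.455, -0.061, 0.0], [0.446, 0.023, 0.0]]
spacer 0.58 [116. 238.] 395 [[226.0, 102.0], [241.0, 99.0], [246.0, 129.0], [231.0, 131.0]]
spacer 0.54 [221. 393.] 3170 [[348.0, 230.0], [412.0, 178.0], [438.0, 210.0], [374.0, 262.0]]
side [[-0.751, -0.424, 0.506, 0.272], [-0.66, 0.481, -0.577, 0.453], [0.001, -0.767, -0.641, 0.546], [0.0, 0.0, 0.0, 1.0]] 0.024294610724628907 [[497.5, 0.0, 285.6], [0.0, 497.5, 208.8], [0.0, 0.0, 1.0]]
box_a 0.74 [341. 198.] 7100 [[131.0, 303.0], [246.0, 285.0], [258.0, 363.0], [143.0, 381.0]]
box_a 0.72 [181. 374.] 2440 [[357.0, 146.0], [398.0, 146.0], [398.0, 210.0], [357.0, 210.0]]
bay 0.57 [283. 350.] 843 [[303.0, 263.0], [322.0, 224.0], [419.0, 271.0], [400.0, 311.0]]
[[0.598, 0.041, 0.0], [0.631, -0.048, 0.0], [0.458, -0.061, 0.0], [0.441, 0.021, 0.0]]
spacer 0.76 [192. 197.] 789 [[181.0, 174.0], [204.0, 170.0], [211.0, 209.0], [188.0, 213.0]]
```

View pics/top0.png

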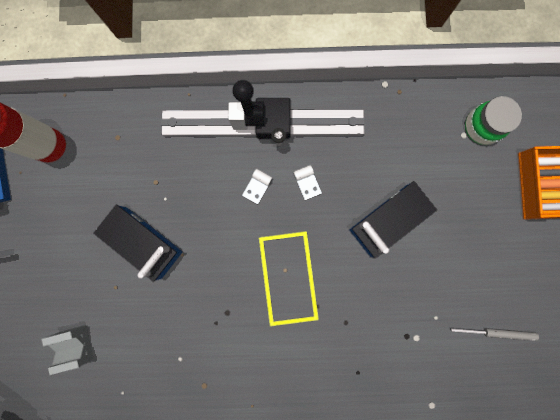

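View pics/side0.png

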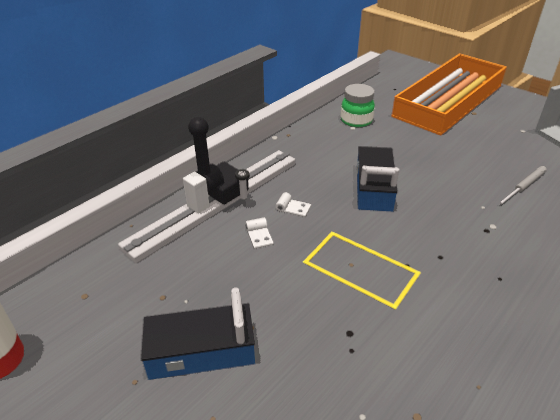

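The top view shows box_a at left, with lid corners near (95,233), (121,206), (181,248) and (155,279) and its bar from (142,273) to (160,250). Box_b is at right, with its bar from (366,225) to (386,250). The bay is at (288,278), the spacer at (237,112) against the cam handle, and there are loose hinges at (257,186) and (308,183). The side view agrees.

```bash
cat >> h.py <<'E'
from scipy.optimize import least_squares
def boxpts(p,pts):
    c,s=np.cos(p[2]),np.sin(p[2]);P=np.array(pts,float)
    return np.c_[p[0]+c*P[:,0]-s*P[:,1],p[1]+s*P[:,0]+c*P[:,1],P[:,2]]
def rel(o,target,yaw):
    "fractions to bring TCP to target with tool y along yaw (mod pi)"
    M=R.from_quat(o['tool_rot']).as_matrix();d=M.T@(np.array(target)-o['position'])/.3
    y=np.arctan2(M[1,1],M[0,1]);dy=(yaw-y+np.pi/2)%np.pi-np.pi/2
    return np.round(d,4), round(-dy/(2*np.pi),4), np.degrees(y)
E
python3 - <<'E'
from h import *
c=vision.camera('top');o=robot.get_obs()
g=cv2.cvtColor(c['frame'],cv2.COLOR_RGB2HSV)
bar3=[(-.05,0,.073)]
for n,near,far,bar,g0 in [('A',[(181,248),(155,279)],[(121,206),(95,233)],[(151,261.5)],(.62,.24,.9)),('B',[(375,257),(350,229)],[(437,209),(415,182)],[(376,237.5)],(.62,-.18,-.9))]:
    L=[(.065,-.03,.045),(.065,.03,.045)]
    f=lambda p:(proj(c,boxpts(p,L+bar3))-np.array(far+bar)).ravel()
    s=least_squares(f,g0);print(n,np.round(s.x,4),np.degrees(s.x[2]),np.round(s.fun,1))
    b=boxpts(s.x,bar3)[0];print('bar',np.round(b,4), rel(o,b+[0,0,.1],s.x[2]))
E
```

```text
A [0.5963 0.2411 0.8494] 48.6667599470087 [-2.2 -1.4  0.5 -0.8  1.6  2. ]
bar [0.5633 0.2035 0.073 ] (array([-1.3803, -0.6405,  0.1916]), np.float64(0.0415), np.float64(63.59773330664312))
B [ 0.6229 -0.191  -0.944 ] -54.08874656206764 [ 0.4  0.6 -0.4 -0.8 -0.1  0.1]
bar [ 0.5936 -0.1505  0.073 ] (array([-1.9955, -1.6526,  0.1917]), np.float64(-0.1731), np.float64(63.59773330664312))
```

```bash
python3 -m handwheel '[[-0.69,-0.32,0,0],[-0.69,-0.32,0,0],[-0.69,-0.32,0,0],[-0.69,-0.32,0,0],[-0.69,-0.32,0,0],[-0.69,-0.32,0,0]]' 100
python3 -m handwheel '[[-0.69,-0.32,0,0.04],[-0.69,-0.32,0,0.04],[-0.69,-0.32,0,0.04],[-0.69,-0.32,0,0.04],[-0.69,-0.32,0,0.04],[-0.69,-0.32,0,0.04],[-0.69,-0.32,0,0.04],[-0.69,-0.32,0,0.04]]'
python3 - <<'E'
from h import *
o=robot.get_obs();c=vision.camera('wrist');cv2.imwrite('pics/w1.png',c['frame'][:,:,::-1])
print(np.round(o['position'],4),np.round(o['ft_force'],2),np.round(c['hand_eye'],3).tolist())
t=vision.camera('top')
for n in (.5963,.2411,.8494),:
    print(np.round(proj(c,boxpts(n,[(-.05,-.03,.073),(-.05,.03,.073),(-.065,-.03,.045),(-.065,.03,.045),(.065,-.03,.045),(.065,.03,.045)]),o)).tolist())
E
```

```text
time: 0.95
position: [0.4234, 0.3784, 0.2308]
tool_rot: [0.23, 0.973, -0.0, 0.001]
ft_force: [-0.8, 1.9, 0.0]
grip_width: 0.0869
grip_force: 0.0
time: 1.62
position: [0.5639, 0.2027, 0.2304]
tool_rot: [0.35, 0.937, 0.0, -0.0]
ft_force: [-0.5, 0.3, -0.4]
grip_width: 0.0868
grip_force: 0.0
[0.5639 0.2027 0.2304] [-0.47  0.32 -0.37] [[-0.0, -0.956, -0.292, 0.081], [1.0, 0.0, -0.001, 0.0], [0.001, -0.292, 0.956, -0.155], [0.0, 0.0, 0.0, 1.0]]
[[280.0, 227.0], [280.0, 159.0], [264.0, 217.0], [264.0, 154.0], [400.0, 218.0], [406.0, 155.0]]
```

View pics/w1.png

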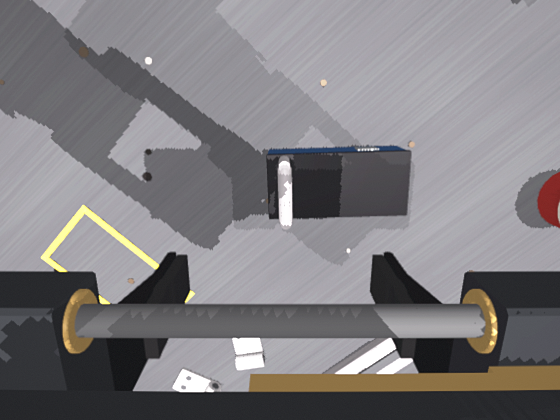

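The wrist picture shows the lid with corners at about (268,153), (267,218), (409,215) and (411,151), and the bar from (285,157) to (286,227). That is about 5 px from my prediction, so I'll refit from here.

Run:
```python
from h import *
o=robot.get_obs();c=vision.camera('wrist')
P=[(-.05,0,.073),(-.065,-.03,.045),(-.065,.03,.045),(.065,-.03,.045),(.065,.03,.045)]
uv=np.array([(285.5,192),(267,218),(268,153),(409,215),(411,151)])
s=least_squares(lambda p:(proj(c,boxpts(p,P),o)-uv).ravel(),(.6,.24,.85))
print(np.round(s.x,4),np.degrees(s.x[2]),np.round(s.fun,1))
b=boxpts(s.x,P[:1])[0];print(b,rel(o,b-[0,0,.011],s.x[2]))
```

```text
[0.596  0.2479 0.8763] 50.21085208718027 [-0.1  0.9  2.7 -1.5  0.   0.5 -2.9 -0.7  0.3  0.2]
[0.56403776 0.20949144 0.073     ] (array([0.0062, 0.0169, 0.5612]), np.float64(-0.0028), np.float64(49.22068079671075))
```

```bash
python3 -m handwheel '[[0.006,0.017,0.12,-0.003],[0.006,0.017,0.24,-0.003],[0.006,0.017,0.36,-0.003],[0.006,0.017,0.46,-0.003],[0.006,0.017,0.53,-0.003],[0.006,0.017,0.56,-0.003],[0.006,0.017,0.56,-0.003],[0.006,0.017,0.56,-0.003],[0.006,0.017,0.56,-0.003]]'
python3 -m handwheel '[[0,0,0,0],[0,0,0,0],[0,0,0,0],[0,0,0,0],[0,0,0,0],[0,0,0,0],[0,0,0,0],[0,0,0,0],[0,0,0,0],[0,0,0,0]]' 0 30
```

```text
time: 2.52
position: [0.5664, 0.2096, 0.0643]
tool_rot: [0.339, 0.941, 0.001, 0.001]
ft_force: [0.2, -0.0, 0.5]
grip_width: 0.0871
grip_force: 0.0
time: 3.35
position: [0.5652, 0.2088, 0.0625]
tool_rot: [0.34, 0.941, -0.0, -0.0]
ft_force: [0.5, 0.2, 0.2]
grip_width: 0.0284
grip_force: 0.0
```

```bash
python3 -m handwheel '[[0,0,0,0],[0,0,0,0],[0,0,0,0],[0,0,0,0],[0,0,0,0],[0,0,0,0],[0,0,0,0],[0,0,0,0]]'
```

```text
time: 4.02
position: [0.5648, 0.2085, 0.0624]
tool_rot: [0.34, 0.941, -0.0, -0.0]
ft_force: [-1.7, -2.9, 0.9]
grip_width: 0.011
grip_force: 30.0
```

Bar gripped. Next I'll lift along the arc: 10 mm up, about 6.8 mm along box +x (tool +y).

```bash
python3 -m handwheel '[[0,0.004,-0.006,0],[0,0.008,-0.012,0],[0,0.012,-0.018,0],[0,0.016,-0.024,0],[0,0.02,-0.03,0],[0,0.024,-0.035,0],[0,0.024,-0.035,0],[0,0.024,-0.035,0],[0,0.024,-0.035,0],[0,0.024,-0.035,0],[0,0.024,-0.035,0],[0,0.024,-0.035,0]]'
python3 - <<'E'
from h import *
for i in range(4):
    vision.camera('side');print(np.round(robot.get_obs()['ft_force'],2))
E
```

```text
time: 5.02
position: [0.5699, 0.2144, 0.073]
tool_rot: [0.34, 0.941, 0.0, 0.0]
ft_force: [-2.1, -0.7, -3.9]
grip_width: 0.0111
grip_force: 30.0
[-1.15 -0.47 -3.88]
[-1.08 -0.85 -4.26]
[-0.55 -0.64 -4.68]
[-0.45 -0.74 -4.53]
```

About 5 N at the bar along the arc, corrected for roughly 1 N of push, so box_a is the full one. I'll drag it tipped: first straight back along its own axis, then across with the turn.

```bash
python3 -m handwheel '[[0,-0.015,0,0],[0,-0.04,0,0],[0,-0.075,0,0],[0,-0.115,0,0],[0,-0.155,0,0],[0,-0.195,0,0],[0,-0.235,0,0],[0,-0.275,0,0],[0,-0.315,0,0],[0,-0.355,0,0],[0,-0.395,0,0],[0,-0.43,0,0],[0,-0.46,0,0],[0,-0.475,0,0],[0,-0.48,0,0],[0,-0.48,0,0],[0,-0.48,0,0]]' - 45
python3 - <<'E'
from h import *
o=robot.get_obs();c=vision.camera('wrist');cv2.imwrite('pics/w2.png',c['frame'][:,:,::-1])
print(o['time'],np.round(o['position'],4),rel(o,[.478,-.016,o['position'][2]],np.radians(5.9)))
E
```

```text
time: 6.63
position: [0.4774, 0.1033, 0.0731]
tool_rot: [0.34, 0.941, -0.0, -0.001]
ft_force: [-1.7, -1.8, -2.6]
grip_width: 0.0105
grip_force: 45.0
6.6333 [0.4774 0.1033 0.0731] (array([-2.556e-01, -3.047e-01,  2.000e-04]), np.float64(0.1233), np.float64(50.30484696823269))
```

View pics/w2.png

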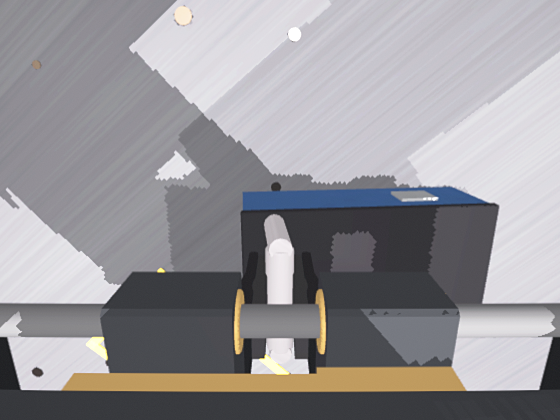

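The box follows, with its lid still lined up with the tool axis (lid edge from (242,210) to (498,205)) and the bar in the fingers. Next is the sideways drag with the turn.

```bash
python3 -m handwheel '[[-0.006,-0.007,0,0.003],[-0.018,-0.022,0,0.009],[-0.036,-0.043,0,0.017],[-0.054,-0.064,0,0.026],[-0.072,-0.086,0,0.035],[-0.09,-0.107,0,0.044],[-0.108,-0.129,0,0.052],[-0.126,-0.15,0,0.061],[-0.144,-0.172,0,0.07],[-0.162,-0.193,0,0.078],[-0.18,-0.215,0,0.087],[-0.198,-0.236,0,0.096],[-0.216,-0.257,0,0.104],[-0.234,-0.279,0,0.113],[-0.248,-0.296,0,0.12],[-0.256,-0.305,0,0.123],[-0.256,-0.305,0,0.123],[-0.256,-0.305,0,0.123]]'
python3 - <<'E'
from h import *
o=robot.get_obs();c=vision.camera('top');cv2.imwrite('pics/t2.png',cv2.resize(c['frame'][180:360,180:400,::-1],None,fx=3,fy=3,interpolation=2))
s=vision.camera('side');cv2.imwrite('pics/s2.png',cv2.resize(s['frame'][170:350,240:460,::-1],None,fx=3,fy=3,interpolation=2))
print(o['time'],np.round(o['position'],4),rel(o,[.485,-.0157,.0624],np.radians(5.9)))
E
```

```text
time: 8.18
position: [0.4793, -0.016, 0.0731]
tool_rot: [0.669, 0.743, 0.0, 0.001]
ft_force: [0.8, -0.2, -5.5]
grip_width: 0.0104
grip_force: 45.0
8.1833 [ 0.4793 -0.016   0.0731] (array([-0.0011,  0.019 ,  0.0355]), np.float64(0.0003), np.float64(6.0089005334591885))
```

View pics/s2.png

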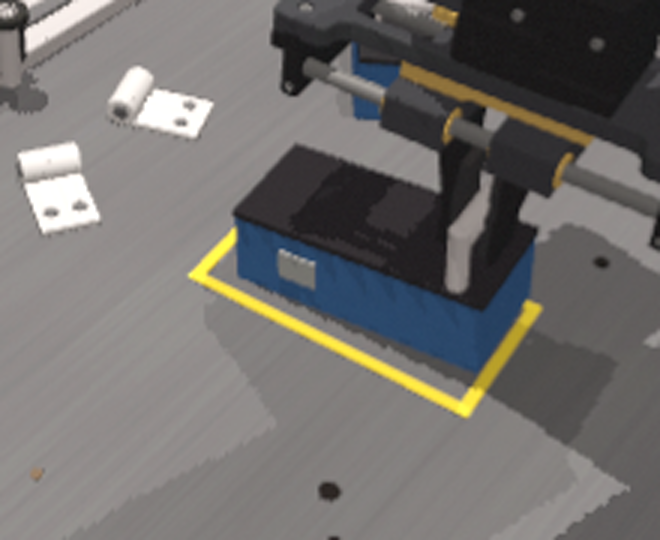

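Run:
```python
from h import *
s=vision.camera('side')
u=lambda L:[(240+a/3,170+b/3) for a,b in L]
print(toz(s,u([(192,276),(465,415),(541,305)]),0).round(4).tolist())
print(toz(s,u([(240,278)]),0).round(4).tolist(),toz(s,u([(475,371),(531,290)]),.0113).round(4).tolist())
bay=[.5278,-.0113,np.radians(5.9)]
print('bay corners',boxpts(bay,[(.077,.042,0),(-.077,.042,0),(-.077,-.042,0)]).round(4).tolist())
```

```text
[[0.5988, 0.0377, 0.0], [0.4482, 0.0227, 0.0], [0.4565, -0.0613, 0.0]]
[[0.5797, 0.0227, 0.0]] [[0.4547, 0.0064, 0.0113], [0.4613, -0.0563, 0.0113]]
bay corners [[0.6001, 0.0384, 0.0], [0.4469, 0.0226, 0.0], [0.4555, -0.061, 0.0]]
```

View pics/t2.png

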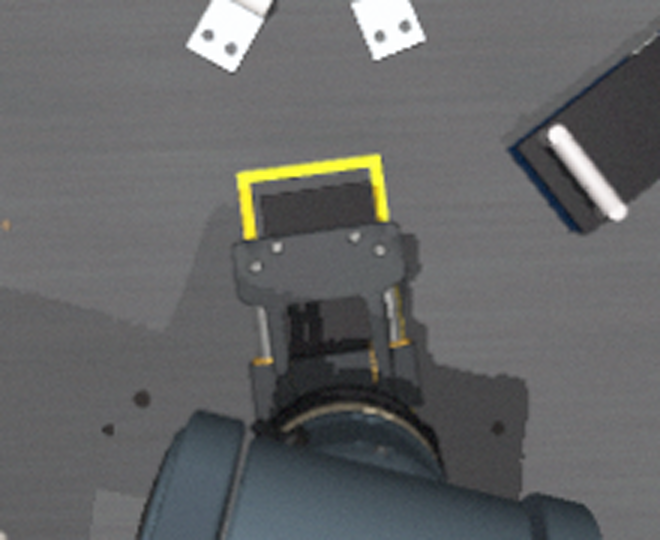

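The crops show the box about 10 mm short of the far line, about 5 mm to the right and about 1.5° off. The bay pose agrees between both cameras. I'll nudge it while tipped, then lower it along the arc.

```bash
python3 -m handwheel '[[0.004,0.008,0,0.001],[0.008,0.016,0,0.002],[0.012,0.024,0,0.003],[0.016,0.032,0,0.004],[0.016,0.032,0,0.004],[0.016,0.032,0,0.004],[0.016,0.028,0.006,0.004],[0.016,0.024,0.012,0.004],[0.016,0.02,0.018,0.004],[0.016,0.016,0.024,0.004],[0.016,0.012,0.03,0.004],[0.016,0.008,0.036,0.004],[0.016,0.008,0.036,0.004],[0.016,0.008,0.036,0.004]]'
python3 - <<'E'
from h import *
s=vision.camera('side');cv2.imwrite('pics/s3.png',cv2.resize(s['frame'][170:350,240:460,::-1],None,fx=3,fy=3,interpolation=2))
E
```

```text
time: 9.5
position: [0.4805, -0.0109, 0.0624]
tool_rot: [0.678, 0.735, 0.0, 0.0]
ft_force: [-0.5, 1.3, -1.7]
grip_width: 0.0103
grip_force: 45.0
```

View pics/s3.png

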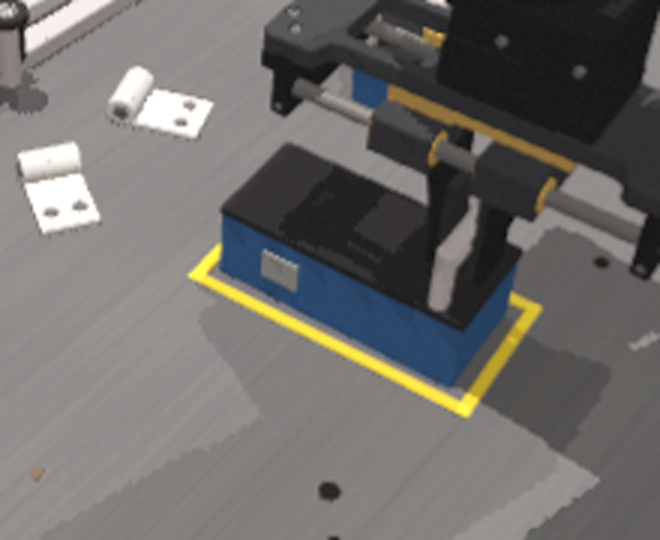

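The box is nearly down in the outline. Its base corners are at about crop (221,277), (455,386) and (511,300).

Run:
```python
from h import *
s=vision.camera('side')
u=[(240+a/3,170+b/3) for a,b in [(221,277),(455,386),(511,305)]]
P=toz(s,u,.001)[:,:2]-[.5275,-.0115];a=np.radians(5.8)
print((P@np.array([[np.cos(a),-np.sin(a)],[np.sin(a),np.cos(a)]])*1000).round(1))
u=[(240+a/3,170+b/3) for a,b in [(221,210),(460,326),(522,249),(290,144)]]
P=toz(s,u,.046)[:,:2]-[.5275,-.0115]
print((P@np.array([[np.cos(a),-np.sin(a)],[np.sin(a),np.cos(a)]])*1000).round(1))
```

```text
[[ 63.   34.6]
 [-64.4  30. ]
 [-63.9 -32.8]]
[[ 65.3  34.2]
 [-62.7  35.2]
 [-64.8 -26. ]
 [ 63.2 -27.4]]
```

```bash
python3 -m handwheel '[[-0.003,-0.001,0.003,0],[-0.006,-0.002,0.004,0],[-0.006,-0.002,0.004,0],[-0.006,-0.002,0.004,0],[-0.006,-0.002,0.004,0]]'
python3 -m handwheel '[[0,0,0,0],[0,0,0,0],[0,0,0,0],[0,0,0,0],[0,0,0,0],[0,0,0,0],[0,0,0,0],[0,0,0,0],[0,0,0,0],[0,0,0,0]]' 60
python3 -m handwheel '[[0,0,-0.03,0],[0,0,-0.1,0],[0,0,-0.2,0],[0,0,-0.3,0],[0,0,-0.4,0],[0,0,-0.5,0],[0.1,0,-0.5,0],[0.2,0,-0.5,0],[0.3,0,-0.5,0],[0.4,0,-0.5,0],[0.5,0,-0.5,0],[0.6,0,-0.5,0],[0.7,0,-0.5,0],[0.8,0,-0.5,0],[0.8,0,-0.5,0],[0.8,0,-0.5,0]]'
python3 - <<'E'
from h import *
s=vision.camera('side');t=vision.camera('top');print(robot.get_obs()['time'])
cv2.imwrite('pics/s4.png',cv2.resize(s['frame'][170:350,240:460,::-1],None,fx=3,fy=3,interpolation=2))
cv2.imwrite('pics/t4.png',cv2.resize(t['frame'][90:345,210:480,::-1],None,fx=2.3,fy=2.3,interpolation=2))
E
```

```text
time: 10.02
position: [0.4805, -0.0116, 0.0624]
tool_rot: [0.679, 0.734, 0.001, 0.0]
ft_force: [-0.6, 8.2, 10.9]
grip_width: 0.0107
grip_force: 45.0
time: 10.85
position: [0.4799, -0.0128, 0.061]
tool_rot: [0.678, 0.735, -0.0, -0.0]
ft_force: [-0.6, 0.5, 0.4]
grip_width: 0.0515
grip_force: 0.0
time: 12.18
position: [0.4602, 0.2277, 0.2115]
tool_rot: [0.677, 0.736, 0.0, 0.0]
ft_force: [-0.9, -0.7, 0.2]
grip_width: 0.0522
grip_force: 0.0
12.2833
```

View pics/s4.png

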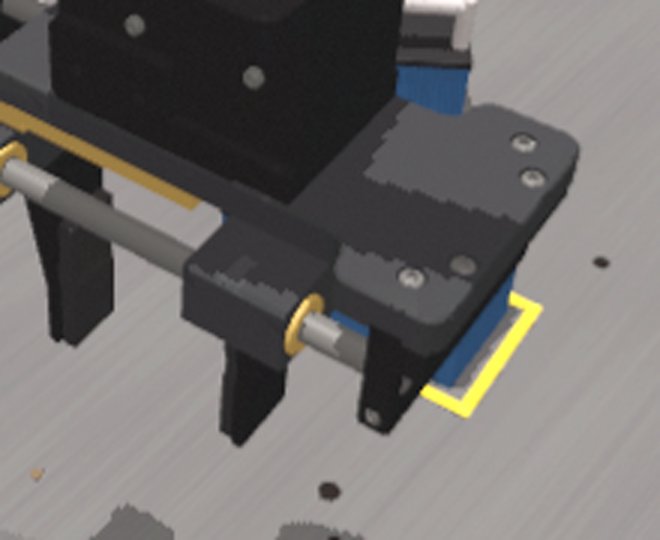

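View pics/t4.png

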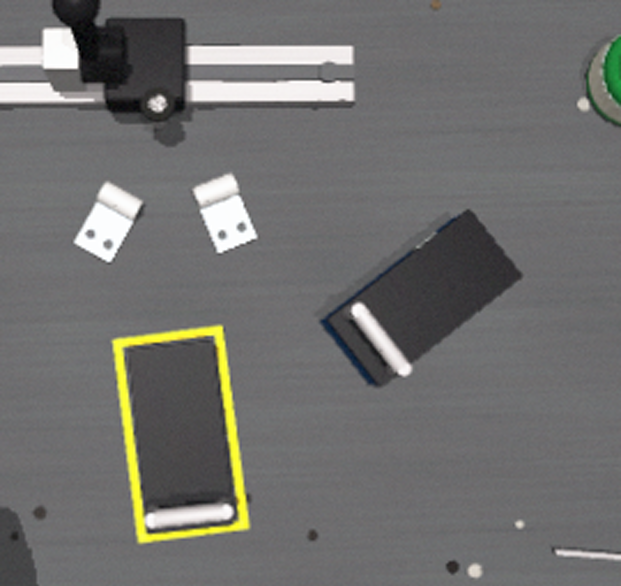

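The top crop shows box_a inside the outline: lid far corners at (124,348) and (217,336), bar from (150,520) to (229,512). Box_b and the spacer look unmoved. I'll check the fit numerically by fitting the lid blob.

Run:
```python
from h import *
t=vision.camera('top')
f=lambda L:[(210+(a+.5)/2.3-.5,90+(b+.5)/2.3-.5) for a,b in L]
a=np.radians(5.8);M=np.array([[np.cos(a),-np.sin(a)],[np.sin(a),np.cos(a)]])
w=lambda uv,z:((toz(t,uv,z)[:,:2]-[.5275,-.0115])@M*1000).round(1)
print('lid far',w(f([(124,348),(217,336)]),.045).tolist(),'bar',w(f([(150,520),(229,512)]),.073).tolist())
for r in vision.outline_of('top','bay')[:1]+vision.outline_of('top','box_a'):
    k=max(cv2.findContours(r['mask'].astype(np.uint8),0,2)[0],key=cv2.contourArea)
    b=cv2.boxPoints(cv2.minAreaRect(k));print(round(r['conf'],2),b.round(1).tolist());print(w(b,0).tolist(),w(b,.045).tolist())
for r in vision.look_for('top','spacer'):print('spacer',r)
```

```text
lid far [[70.0, 32.9], [69.7, -34.4]] bar [[-47.8, 28.6], [-49.5, -25.1]]
0.56 [[258.8999938964844, 237.5], [307.3999938964844, 231.3000030517578], [318.5, 318.79998779296875], [270.0, 325.0]]
[[77.7, 43.0], [77.3, -43.2], [-75.9, -41.7], [-75.4, 43.2]] [[76.8, 39.9], [76.4, -40.8], [-66.8, -39.4], [-66.4, 40.0]]
0.63 [[263.8999938964844, 242.0], [302.3999938964844, 237.5], [311.8999938964844, 318.3999938964844], [273.5, 322.8999938964844]]
[[68.6, 35.2], [67.6, -33.1], [-73.6, -30.6], [-72.7, 36.8]] [[68.3, 32.6], [67.4, -31.3], [-64.7, -28.9], [-63.8, 34.0]]
0.58 [[347.5, 230.1999969482422], [411.70001220703125, 178.89999389648438], [437.29998779296875, 210.89999389648438], [373.20001220703125, 262.20001220703125]]
[[69.9, -113.7], [145.2, -240.4], [82.5, -276.6], [8.3, -150.2]] [[69.5, -106.7], [140.0, -225.1], [81.3, -259.0], [11.9, -140.8]]
spacer {'point': [117.5, 239.9], 'conf': 0.66}
```

```bash
python3 -c "
from rig import job;print(job.hand_in())"
```

```text
the job is handed in; nothing more can be done
None
```

Box_a read about 5 N at the bar, so it is the full one; it now lies flat in the yellow outline, within about 2 mm and 1° by the cameras, and is released, with box_b and the spacer never touched, and the job was handed in at about 12 s.

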